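# Push a mortar cylinder up the ramp into its seat and bolt it in

### The job

The mortar cylinder lies at the foot of the grey specimen ramp. Push it slowly up the slope from behind, without lifting it and without letting it run away or roll back down, until it drops into the seat against the stop plate at the top; then push the tab of the steel bolt beside the ramp all the way in so that the bolt closes behind the cylinder. Do not pick anything up, and leave the other things on the bench where they are.

Things in the scene. Friction and masses are not known exactly. Their poses are not given: they have to be found in the camera images.
- ramp: Fixed grey ramp, base 310 x 132 mm, 76 mm high. Origin on the bench under its middle; x points uphill to the stop, y left, z up. The slope (8 degrees, 110 mm wide) is 12 mm above the bench at ramp x = -150 mm, 41.5 mm at the crest, x = 60 mm. Side guides stand 12 mm above it. A round lip across it at x = -119 mm, 7 mm above the slope, holds the cylinder at the foot.
- slope (a point): Point on the slope surface under the cylinder's starting place (ramp x = -100, z = 19 mm). x points along the slope uphill, z square to the slope surface. A cylinder let go on the slope rolls back.
- seat (a point): Where the cylinder's centre is when it lies in the seat against the stop (ramp x = 76.5, y = 0, z = 62 mm). The seat floor lies 4 to 6 mm below the crest; the face of the upright stop plate is at ramp x = 101 mm. A cylinder in the seat stays there by itself.
- cylinder: Loose smooth mortar cylinder (it slips easily against a fingertip and rolls freely), 50 mm diameter, 100 mm long, 0.3 to 0.65 kg, lying across the ramp against the lip at the foot. Origin at its centre; y is its long axis, parallel to the ramp's y (x and z turn as it rolls). At the start its centre is at ramp x = -103, z = 44 mm.
- bolt (a joint): Sliding steel bolt on the right-hand (-y) side of the ramp: 0 drawn back, 0.045 m fully in (a hard end stop). Pushed along ramp +y it crosses the slope behind the seated cylinder. It starts at 0 to 0.010, takes about 3 N to move and stays where it is left.
- bolt_tab (a point): Middle of the outer (-y) face of the bolt's upright tab, the face to push on, along ramp +y. The tab is 26 mm wide (ramp x), 6 mm thick; its top is 13 mm above this point, the bolt's bar 24 mm below. With the bolt drawn back this point is at ramp x = 43.5, y = -144, z = 86 mm; it moves with the bolt.
- tin: Bystander: aluminium moisture tin, 59 mm wide, 38 mm high, standing left of the ramp. Origin at the centre of its underside.
- cube: Bystander: mortar cube, 50 mm, right of the lower ramp. Origin at the centre of its underside.
- jar: Bystander: clear sample jar with a cream lid, 62 mm wide, 94 mm high. Origin at the centre of its underside.
- block: Bystander: wooden block, 40 x 110 x 28 mm. Origin at the centre of its underside.
Things that resemble listed ones, but are neither listed nor needed, are in the scene too. What is shaped like the cylinder but purple or red is not meant.

How it is judged:
By the outcome, as a careful person would: the job done as asked, in the order asked, and still so for the second after the job is handed in, with the robot touching nothing.
It also fails if it takes over 48 s, if anything falls off the work surface, if the arm or the gripper's body presses on something with over 40 N, if the wrist force passes 120 N, or if a joint passes its speed limit or range.

### The arm

A 6-joint arm with a two-finger parallel gripper is mounted at the origin on a cart in front of the work surface, level with it; the furniture and walls round the work are solid. World frame = base frame: x ahead of the robot, y to its left, z up, the work surface at z = 0. Lengths are in m, angles in rad, forces in N, time in s.
With the tool pointing down it reaches from about 0.4 to 0.825 m from the base axis. Payload 7 kg.
Tool frame: the origin (TCP) lies on the centre line of the jaws, within the pads' length; the fingertips stand 22 mm ahead of it and the grasp point (between the pads) lies 3 mm ahead of it; z points along the fingers, y is the direction in which the jaws open and shut (so a half turn about z gives the same grasp; the last joint's range is limited). The gripper opens to 88 mm and grips with 3 to 60 N. Pads are 19 mm wide; open, the fingers measure 130 mm over their backs; the gripper's body (78 mm by 193 mm) begins 47 mm behind the grasp point.
Start: joints at [-0.996, 0.359, 0.012, 0, -1.224, -0.288], TCP at [0.191, -0.647, 0.249] pointing down, gripper open.
Joint ranges: [-3.07, 3.07], [-1.43, 2.12], [-1.02, 1.25], [-3.03, 1.67], [-3.05, -0], [-3.03, 3.03]. Speed limits (rad/s): [2.39, 2.39, 3.01, 3.14, 3.14, 3.14].

### API

Orientations are given as [roll, pitch, yaw] about the fixed x, y, z axes, in that order (R = Rz(yaw) Ry(pitch) Rx(roll)).
In Python, from station import arm gives the robot as it stands. The module is installed in compiled form; this text tells all that it offers.
- The arm moves only by the tool arm_command, never from a script. Its argument "motion" is a list of rows, each a list of 3 entries, a list of its own where there are three numbers: the shift along the tool's x, y, z in mm, then the turn, a rotation vector about the tool's x, y, z in degrees, then the opening, from 0 (shut) to 1 (fully open). In form: [[[tx, ty, tz], [wx, wy, wz], grip], ...]. A call has 1 to 20 rows; each row shifts and turns the commanded pose from where the row before left it, along the tool's axes as they then stand; what a row does not reach is not made up. A row lasts 1/12 s, in which the tool goes at most 41.7 mm and 7.16 degrees, less where a joint would pass 70% of its speed; a pose out of reach is approached as far as the arm can. A call is refused whole if a number of a shift passes 41.7 or a number of a turn 7.16, either way. A call with a gripper value outside its range is refused whole. The fingers move at their own pace and stop on an object; "newtons" is the grip in N (left out, the last holds). Time passes only in rows, so rows that do not move let the fingers close. It gives the time, the measured TCP pose, the force and the opening at its end, in the units of the state.
- arm.get_state(): the state, without advancing time (a new reading comes with each control period).
- arm.grab_frame(name): name is "scene" or "top" or "wrist"; returns the picture (384x512x3 uint8, red, green, blue); there is no depth.
- arm.camera_info(name): a dict with "fov_y" (degrees; the focal length in pixels is half the picture's height over the tangent of half this angle, whatever the lens; pixels are square), "cx", "cy" (the principal point, pixels), "view" (4x4, takes a point from world to camera coordinates); the wrist camera has in their place "tool_from_camera" (4x4, takes a point from camera to tool coordinates, whose origin is the TCP and whose axes are the flange's). Camera axes: x right, y down, z forward; pixel columns grow to the right and rows downward; lengths in m; the calibration is good to about 2 mm. A picture is of the moment at which its call begins: read the wrist's pose just before it. camera_info takes no time and is no camera call.
- arm.job_done(): hands the job in, once; it reports no verdict.
The state is a dict: "t": time; "q": joint angles; "qd": joint speeds; "joint_efforts": joint torques, N m; "eef_pos": TCP position; "ee_rot": TCP orientation; "force": force on the tool from outside, world axes, zero at the start; "moment": the same for the moment, N m; "width": finger opening in m.
Only numpy, scipy, OpenCV 4.12 (cv2) and the standard library are available. Lean on these libraries where they do the work, as an engineer would, in place of code of your own. Each camera call takes 0.05 s, during which the arm holds its last target. There are 200 camera calls.

## Working session

There is one attempt and no reset: what is moved stays moved. The work goes in short steps, Python scripts to look and compute and a tool call to move; the robot and the scene stay as the last step left them, time stands still between calls to the robot, and variables do not carry over. Pictures are saved under pics/ and viewed, on a budget of 10 in all, crops included, one or two more only if the job needs it, and the job is handed in when it is done.

Besides the shell and the picture viewer there is one more tool, called after "Call:" by a JSON object that holds its "api" and its "payload", one argument or row to a line. arm_command: Moves the arm, as the interface text tells. Its arguments: {"type":"object","properties":{"motion":{"type":"array","items":{"type":"array"}},"newtons":{"type":"number"}},"required":["motion"]}

```bash
mkdir -p pics; python3 - <<'E'
from station import arm
import cv2,numpy as np
s=arm.get_state();print(s['t'],s['eef_pos'],s['ee_rot'],s['force'],s['width'])
a=arm.grab_frame('scene');b=arm.grab_frame('top')
np.save('scene0.npy',a);np.save('top0.npy',b)
cv2.imwrite('pics/scene0.png',a[...,::-1]);cv2.imwrite('pics/top0.png',b[...,::-1])
for n in('scene','top','wrist'):print(arm.camera_info(n))
E
```

```text
0.0 [ 0.19079921 -0.64699755  0.24760374] [ 3.13990072e+00 -1.63877203e-04 -2.85491462e+00] [ 0.04385895  0.16724454 -0.28082729] 0.08749373328751178
{'fov_y': 49.272883409774266, 'cx': 253.5886209708461, 'cy': 193.57857503271816, 'view': array([[-0.97522504, -0.22116491,  0.00471292,  0.5007757 ],
       [-0.18274318,  0.79343286, -0.58057663,  0.17868303],
       [ 0.1246638 , -0.56705412, -0.81419197,  1.16752402],
       [ 0.        ,  0.        ,  0.        ,  1.        ]])}
{'fov_y': 56.193095639427774, 'cx': 256.3651990329998, 'cy': 185.025068524699, 'view': array([[-0.02430197, -0.99952831,  0.01877709, -0.06440206],
       [-0.99363119,  0.02208281, -0.11049622,  0.55261168],
       [ 0.11002945, -0.02134278, -0.99369915,  1.00979889],
       [ 0.        ,  0.        ,  0.        ,  1.        ]])}
{'fov_y': 65.95008625252022, 'cx': 260.3913436092418, 'cy': 185.83349656896698, 'tool_from_camera': array([[ 2.96829727e-04, -9.51056161e-01, -3.09017944e-01,
         8.44979647e-02],
       [ 9.99999170e-01, -1.05227379e-04,  1.28441288e-03,
        -1.69304437e-04],
       [-1.25406593e-03, -3.09018068e-01,  9.51055340e-01,
        -1.36706049e-01],
       [ 0.00000000e+00,  0.00000000e+00,  0.00000000e+00,
         1.00000000e+00]])}
```

View pics/scene0.png

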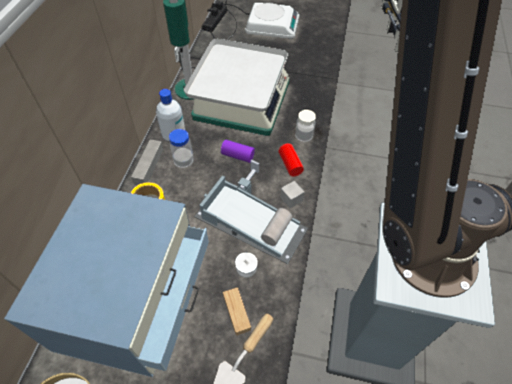

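View pics/top0.png

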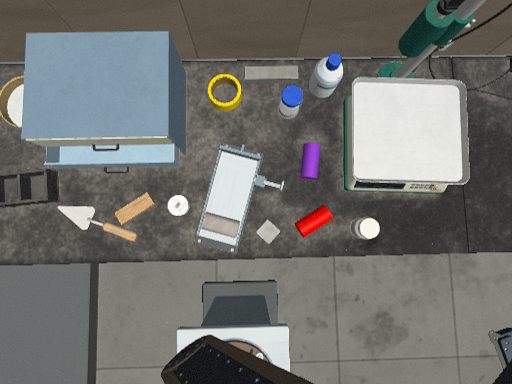

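The scene and top pictures show the ramp at top (198–262, 145–250), rising away from the robot, with the cylinder at its foot.
- Cylinder candidates in top: grey-brown at (221,226), purple at (311,160) and red at (314,221). The grey-brown one on the ramp is the one meant.
- The bolt tab is at about (282,185).

Next is a close crop to check the choice.

```bash
python3 - <<'E'
import cv2,numpy as np
b=np.load('top0.npy')[...,::-1]; a=np.load('scene0.npy')[...,::-1]
c=cv2.resize(b[135:260,185:295],None,fx=4.5,fy=4.5,interpolation=cv2.INTER_CUBIC)
d=cv2.resize(a[155:265,190:310],None,fx=2.4,fy=2.4,interpolation=cv2.INTER_CUBIC)
o=np.zeros((c.shape[0],c.shape[1]+d.shape[1],3),np.uint8);o[:,:c.shape[1]]=c;o[:d.shape[0],c.shape[1]:]=d
print(o.shape);cv2.imwrite('pics/crop0.png',o)
E
```

```text
(562, 783, 3)
```

View pics/crop0.png

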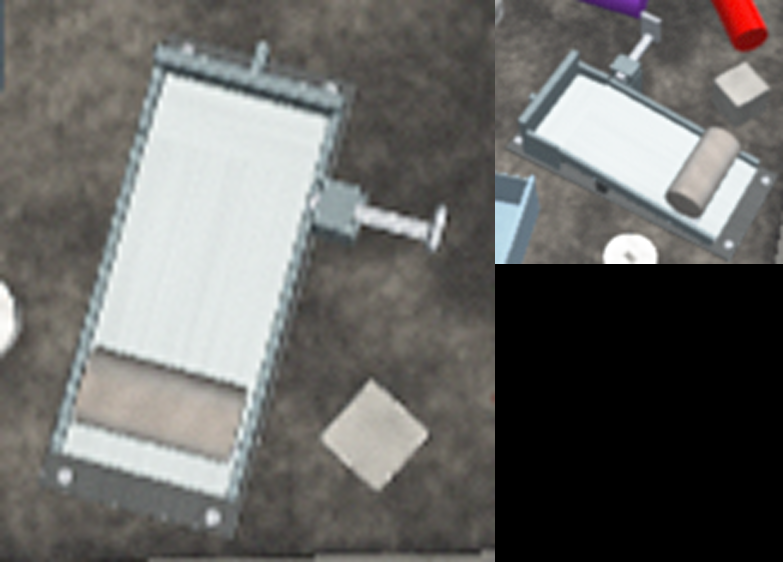

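The crop confirms it: the grey-brown cylinder lies on the ramp at crop (160,403), against the foot. The bolt tab is at crop (440,227) and the cube at (375,435). Next I'll fit the ramp pose from these corners.

```bash
cat > h.py <<'E'
import numpy as np
from station import arm
from scipy.optimize import least_squares
from scipy.spatial.transform import Rotation as R
def proj(n,P):
    c=arm.camera_info(n);V=c['view'];f=192/np.tan(np.radians(c['fov_y']/2))
    p=np.atleast_2d(P)@V[:3,:3].T+V[:3,3]
    return np.c_[c['cx']+f*p[:,0]/p[:,2],c['cy']+f*p[:,1]/p[:,2]]
def ray(n,uv,z):
    c=arm.camera_info(n);V=c['view'];f=192/np.tan(np.radians(c['fov_y']/2))
    d=V[:3,:3].T@np.array([(uv[0]-c['cx'])/f,(uv[1]-c['cy'])/f,1]);o=-V[:3,:3].T@V[:3,3]
    return o+d*(z-o[2])/d[2]
def r2w(p,pose):
    p=np.atleast_2d(p);x,y,a=pose;return np.c_[x+np.cos(a)*p[:,0]-np.sin(a)*p[:,1],y+np.sin(a)*p[:,0]+np.cos(a)*p[:,1],p[:,2]]
E
python3 - <<'E'
from h import *
# crop px, ramp pt, view ; top
T=[((100,347),(-78,50,44)),((247,387),(-78,-50,44)),((235,460),(-128,-50,44)),((78,418),(-128,50,44)),
((55,453),(-150,55,12)),((230,497),(-150,-55,12)),((443,205),(56.5,-144,99)),((435,248),(30.5,-144,99))]
# scene crop: tab top and cylinder corners
uv=np.array([(185+a[0]/4.5,135+a[1]/4.5) for a,_ in T]);P=np.array([p for _,p in T])/1e3
def res(v):
    Q=P.copy();Q[6:,1]+=v[3]
    return (proj('top',r2w(Q,v[:3]))-uv).ravel()
s=least_squares(res,[.55,0,0.2,0.005],loss='soft_l1');print(s.x,np.degrees(s.x[2]));print(s.fun.reshape(-1,2).round(1))
pose=s.x[:3]; np.save('pose.npy',s.x)
Q=np.array([[-78,50,44],[-78,-50,44],[56.5,-144+s.x[3]*1e3,99],[30.5,-144+s.x[3]*1e3,99],[-150,55,12],[-150,-55,12]])/1e3
print('scene crop px',((proj('scene',r2w(Q,pose))-[190,155])*2.4+[495,0]).round())
print('cube,tin,jar',ray('top',(185+375/4.5,135+435/4.5),.05),ray('top',(178,205),.038),ray('top',(368,229),.094))
for n,p in dict(cyl=(-103,0,44),slope=(-100,0,19),seat=(76.5,0,62),tab=(43.5,-144+s.x[3]*1e3,86),foot=(-155,0,0)).items():print(n,r2w(np.array(p)/1e3,pose).round(4))
E
```

```text
[ 0.53808043 -0.00493812 -0.28905091  0.00895621] -16.561397031620217
[[-0.5 -0.7]
 [ 0.9 -0.3]
 [-1.1  0.8]
 [-0.5  0.7]
 [ 2.3 -0.2]
 [ 0.   0. ]
 [ 0.4  0.1]
 [-0.3 -0.3]]
scene crop px [[666. 195.]
 [706. 132.]
 [643.  12.]
 [662.  20.]
 [718. 239.]
 [759. 168.]]
cube,tin,jar [ 0.41661323 -0.107191    0.05      ] [0.49798046 0.14734162 0.038     ] [ 0.41797133 -0.37418283  0.094     ]
cyl [[0.4394 0.0244 0.044 ]]
slope [[0.4422 0.0236 0.019 ]]
seat [[ 0.6114 -0.0267  0.062 ]]
tab [[ 0.5413 -0.1468  0.086 ]]
foot [[0.3895 0.0392 0.    ]]
```

Call:
{"api": "arm_command", "payload": {
  "motion": [
    [[0, 0, 0], [0, 0, 6.6], 0.45],
    [[0, 0, 0], [0, 0, 6.6], 0.45],
    [[0, 0, 0], [0, 0, 6.6], 0.45],
    [[0, 0, 0], [0, 0, 6.6], 0.45],
    [[0, 0, 0], [0, 0, 6.6], 0.45],
    [[-10, 38, 0], [0, 0, 0], 0.45],
    [[-10, 38, 0], [0, 0, 0], 0.45],
    [[-10, 38, 0], [0, 0, 0], 0.45],
    [[-10, 38, 0], [0, 0, 0], 0.45],
    [[-10, 38, 0], [0, 0, 0], 0.45],
    [[-10, 38, 0], [0, 0, 0], 0.45],
    [[-10, 38, 0], [0, 0, 0], 0.45],
    [[-10, 38, 0], [0, 0, 0], 0.45],
    [[-10, 38, 0], [0, 0, 0], 0.45],
    [[0, 0, 0], [0, 0, 0], 0.45],
    [[0, 0, 0], [0, 0, 0], 0.45]
  ]
}}

```text
t: 1.43
eef_pos: [0.3758, -0.3435, 0.2486]
ee_rot: [3.141, 0.0, 2.857]
force: [0.2, -0.3, -0.7]
width: 0.04
```

```bash
cat >> h.py <<'E'
def rs():
    s=arm.get_state();x,y,a=np.load('pose.npy')[:3];d=s['eef_pos']-[x,y,0]
    print('t %.2f'%s['t'],'ramp mm',(1e3*np.array([np.cos(a)*d[0]+np.sin(a)*d[1],-np.sin(a)*d[0]+np.cos(a)*d[1],d[2]])).round(1),'yaw-err deg',np.degrees(s['ee_rot'][2]-a-np.pi).round(2),'rp',s['ee_rot'][:2].round(3),
    'F ramp',(np.cos(a)*s['force'][0]+np.sin(a)*s['force'][1]).round(1),(-np.sin(a)*s['force'][0]+np.cos(a)*s['force'][1]).round(1),s['force'][2].round(1),'w',s['width'].round(3))
E
python3 -c "from h import *;rs()"
```

```text
Traceback (most recent call last):
  File "h.py", line 18, in rs
    'F ramp',(np.cos(a)*s['force'][0]+np.sin(a)*s['force'][1]).round(1),(-np.sin(a)*s['force'][0]+np.cos(a)*s['force'][1]).round(1),s['force'][2].round(1),'w',s['width'].round(3))
                                                                                                                                                               ^^^^^^^^^^^^^^^^
AttributeError: 'float' object has no attribute 'round'
```

Call:
{"api": "arm_command", "payload": {
  "motion": [
    [[9, 37, 0], [0, 0, 0], 0.45],
    [[9, 37, 0], [0, 0, 0], 0.45],
    [[9, 37, 0], [0, 0, 0], 0.45],
    [[9, 37, 0], [0, 0, 0], 0.45],
    [[9, 37, 0], [0, 0, 0], 0.45],
    [[9, 37, 0], [0, 0, 0], 0.45],
    [[9, 37, 0], [0, 0, 0], 0.45],
    [[9, 37, 0], [0, 0, 0], 0.45],
    [[9, 37, 0], [0, 0, 0], 0.45],
    [[9, 37, 0], [0, 0, 0], 0.45],
    [[0, 0, 32], [0, 0, 0], 0.45],
    [[0, 0, 32], [0, 0, 0], 0.45],
    [[0, 0, 32], [0, 0, 0], 0.45],
    [[0, 0, 32], [0, 0, 0], 0.45],
    [[0, 0, 0], [0, 0, 0], 0.45],
    [[0, 0, 0], [0, 0, 0], 0.45]
  ]
}}

```text
t: 2.77
eef_pos: [0.3933, 0.0337, 0.12]
ee_rot: [-3.138, -0.003, 2.851]
force: [0.1, -0.4, 0.8]
width: 0.0396
```

```bash
sed -i "s/s\['width'\].round(3)/round(s['width'],3)/" h.py; python3 - <<'E'
from h import *;import cv2
rs();w=arm.grab_frame('wrist');cv2.imwrite('pics/w1.png',w[...,::-1])
E
```

```text
t 2.77 ramp mm [-149.8   -4.2  120. ] yaw-err deg -0.06 rp [-3.138e+00 -3.000e-03] F ramp 0.2 -0.4 0.8 w 0.04
```

View pics/w1.png

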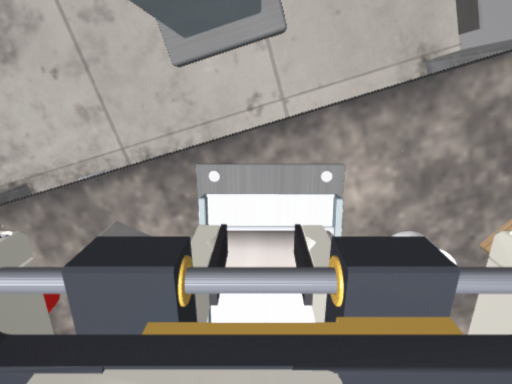

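The wrist view shows the lip at row 229, which puts it at ramp x −118.7 and agrees with the fit. The ramp is centred at col 270 against tool col 260, so I'll shift about 7 mm in +y, then go down behind the cylinder.

Call:
{"api": "arm_command", "payload": {
  "motion": [
    [[0, 7, 10], [0, 0, 0], 0.45],
    [[0, 0, 14], [0, 0, 0], 0.45],
    [[0, 0, 14], [0, 0, 0], 0.45],
    [[0, 0, 14], [0, 0, 0], 0.45],
    [[0, 0, 14], [0, 0, 0], 0.45],
    [[0, 0, 0], [0, 0, 0], 0.45],
    [[-2, 0, 0], [0, 0, 0], 0.45],
    [[-2, 0, 0], [0, 0, 0], 0.45],
    [[-2, 0, 0], [0, 0, 0], 0.45],
    [[-2, 0, 0], [0, 0, 0], 0.45],
    [[-1, 0, 0], [0, 0, 0], 0.45],
    [[0, 0, 0], [0, 0, 0], 0.45]
  ]
}}

```text
t: 3.82
eef_pos: [0.4051, 0.0393, 0.055]
ee_rot: [3.141, 0.001, 2.852]
force: [0.0, -0.2, 0.9]
width: 0.0394
```

```bash
python3 - <<'E'
from h import *;import cv2
rs();w=arm.grab_frame('top');cv2.imwrite('pics/s2.png',cv2.resize(w[170:260,180:300,::-1],None,fx=4,fy=4))
E
```

```text
t 3.82 ramp mm [-140.1    4.5   55. ] yaw-err deg -0.02 rp [3.141e+00 1.000e-03] F ramp 0.1 -0.2 0.9 w 0.039
```

View pics/s2.png

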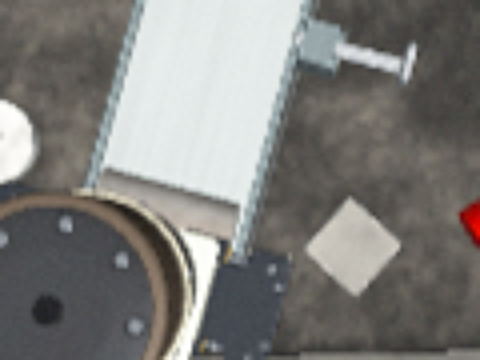

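The arm hides part of the view, but the cylinder's front edge (crop 105–240, 170–205) is still at the foot and no contact force shows yet. I'll start the slow push along the slope.

Call:
{"api": "arm_command", "payload": {
  "motion": [
    [[-2, 0, -0.28], [0, 0, 0], 0.45],
    [[-2, 0, -0.28], [0, 0, 0], 0.45],
    [[-2, 0, -0.28], [0, 0, 0], 0.45],
    [[-2, 0, -0.28], [0, 0, 0], 0.45],
    [[-2, 0, -0.28], [0, 0, 0], 0.45],
    [[-2, 0, -0.28], [0, 0, 0], 0.45],
    [[-2, 0, -0.28], [0, 0, 0], 0.45],
    [[-2, 0, -0.28], [0, 0, 0], 0.45],
    [[-2, 0, -0.28], [0, 0, 0], 0.45],
    [[-2, 0, -0.28], [0, 0, 0], 0.45],
    [[-2, 0, -0.28], [0, 0, 0], 0.45],
    [[-2, 0, -0.28], [0, 0, 0], 0.45],
    [[-2, 0, -0.28], [0, 0, 0], 0.45],
    [[-2, 0, -0.28], [0, 0, 0], 0.45],
    [[-2, 0, -0.28], [0, 0, 0], 0.45],
    [[-2, 0, -0.28], [0, 0, 0], 0.45],
    [[-2, 0, -0.28], [0, 0, 0], 0.45],
    [[-2, 0, -0.28], [0, 0, 0], 0.45],
    [[-2, 0, -0.28], [0, 0, 0], 0.45],
    [[-2, 0, -0.28], [0, 0, 0], 0.45]
  ]
}}

```text
t: 5.53
eef_pos: [0.4431, 0.0277, 0.0602]
ee_rot: [3.142, -0.0, 2.852]
force: [-5.6, 1.2, 2.4]
width: 0.0395
```

```bash
python3 - <<'E'
from h import *;import cv2
rs();w=arm.grab_frame('top');v=arm.grab_frame('scene');rs()
cv2.imwrite('pics/s3.png',np.hstack([cv2.resize(w[140:250,180:280,::-1],(400,440)),cv2.resize(v[165:265,190:310,::-1],(400,440))]))
E
```

```text
t 5.53 ramp mm [-100.4    4.2   60.2] yaw-err deg -0.01 rp [ 3.142 -0.   ] F ramp -5.7 -0.4 2.4 w 0.039
t 5.63 ramp mm [-99.7   4.6  60.3] yaw-err deg 0.01 rp [3.141e+00 1.000e-03] F ramp -1.0 -0.2 0.7 w 0.039
```

View pics/s3.png

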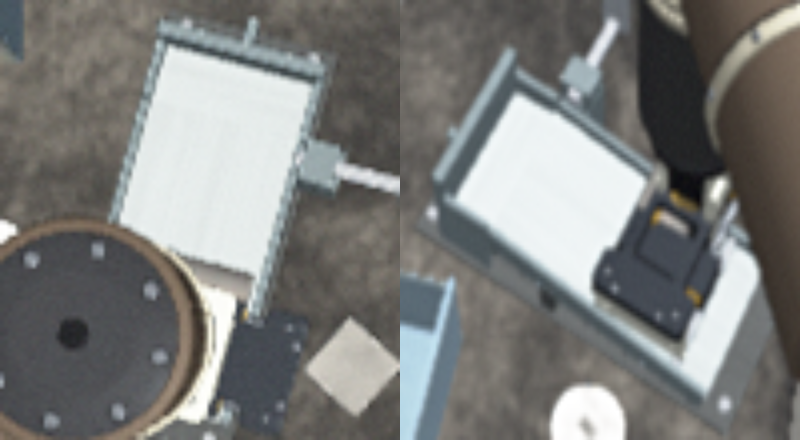

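The cylinder's front edge shows at crop (190–255, 260–290), square to the ramp and moving ahead of the fingers. The force is small, so I'll carry on.

Call:
{"api": "arm_command", "payload": {
  "motion": [
    [[-2.5, 0, -0.35], [0, 0, 0], 0.45],
    [[-2.5, 0, -0.35], [0, 0, 0], 0.45],
    [[-2.5, 0, -0.35], [0, 0, 0], 0.45],
    [[-2.5, 0, -0.35], [0, 0, 0], 0.45],
    [[-2.5, 0, -0.35], [0, 0, 0], 0.45],
    [[-2.5, 0, -0.35], [0, 0, 0], 0.45],
    [[-2.5, 0, -0.35], [0, 0, 0], 0.45],
    [[-2.5, 0, -0.35], [0, 0, 0], 0.45],
    [[-2.5, 0, -0.35], [0, 0, 0], 0.45],
    [[-2.5, 0, -0.35], [0, 0, 0], 0.45],
    [[-2.5, 0, -0.35], [0, 0, 0], 0.45],
    [[-2.5, 0, -0.35], [0, 0, 0], 0.45],
    [[-2.5, 0, -0.35], [0, 0, 0], 0.45],
    [[-2.5, 0, -0.35], [0, 0, 0], 0.45],
    [[-2.5, 0, -0.35], [0, 0, 0], 0.45],
    [[-2.5, 0, -0.35], [0, 0, 0], 0.45],
    [[-2.5, 0, -0.35], [0, 0, 0], 0.45],
    [[-2.5, 0, -0.35], [0, 0, 0], 0.45],
    [[-2.5, 0, -0.35], [0, 0, 0], 0.45],
    [[-2.5, 0, -0.35], [0, 0, 0], 0.45]
  ]
}}

```text
t: 7.3
eef_pos: [0.491, 0.0134, 0.0672]
ee_rot: [-3.142, -0.0, 2.852]
force: [-5.7, 1.9, 3.8]
width: 0.0394
```

Call:
{"api": "arm_command", "payload": {
  "motion": [
    [[-2.5, 0, -0.35], [0, 0, 0], 0.45],
    [[-2.5, 0, -0.35], [0, 0, 0], 0.45],
    [[-2.5, 0, -0.35], [0, 0, 0], 0.45],
    [[-2.5, 0, -0.35], [0, 0, 0], 0.45],
    [[-2.5, 0, -0.35], [0, 0, 0], 0.45],
    [[-2.5, 0, -0.35], [0, 0, 0], 0.45],
    [[-2.5, 0, -0.35], [0, 0, 0], 0.45],
    [[-2.5, 0, -0.35], [0, 0, 0], 0.45],
    [[-2.5, 0, -0.35], [0, 0, 0], 0.45],
    [[-2.5, 0, -0.35], [0, 0, 0], 0.45],
    [[-2.5, 0, -0.35], [0, 0, 0], 0.45],
    [[-2.5, 0, -0.35], [0, 0, 0], 0.45],
    [[-2.5, 0, -0.35], [0, 0, 0], 0.45],
    [[-2.5, 0, -0.35], [0, 0, 0], 0.45],
    [[-2.5, 0, -0.35], [0, 0, 0], 0.45],
    [[-2.5, 0, -0.35], [0, 0, 0], 0.45]
  ]
}}

```text
t: 8.63
eef_pos: [0.5294, 0.002, 0.0728]
ee_rot: [3.142, -0.0, 2.852]
force: [-5.8, 1.6, 4.0]
width: 0.0398
```

```bash
python3 - <<'E'
from h import *;import cv2
rs();w=arm.grab_frame('top');v=arm.grab_frame('scene')
cv2.imwrite('pics/s4.png',np.hstack([cv2.resize(w[140:250,180:280,::-1],(400,440)),cv2.resize(v[165:265,190:310,::-1],(400,440))]))
E
```

```text
t 8.63 ramp mm [-10.3   4.2  72.8] yaw-err deg -0.01 rp [ 3.142 -0.   ] F ramp -6.0 -0.1 4.0 w 0.04
```

View pics/s4.png

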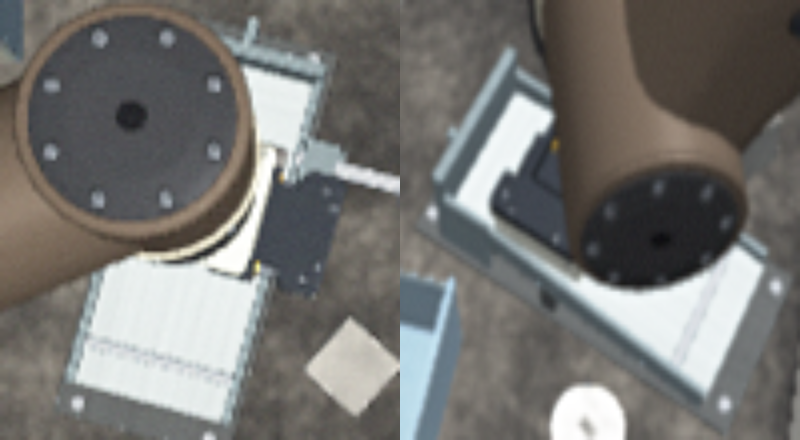

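The lower ramp is now clear behind the tool, with no cylinder left there. The force is steady at about 6 N, so it is still ahead of the fingers. I'll go on to the crest, slower.

Call:
{"api": "arm_command", "payload": {
  "motion": [
    [[-2, 0, -0.28], [0, 0, 0], 0.45],
    [[-2, 0, -0.28], [0, 0, 0], 0.45],
    [[-2, 0, -0.28], [0, 0, 0], 0.45],
    [[-2, 0, -0.28], [0, 0, 0], 0.45],
    [[-2, 0, -0.28], [0, 0, 0], 0.45],
    [[-2, 0, -0.28], [0, 0, 0], 0.45],
    [[-2, 0, -0.28], [0, 0, 0], 0.45],
    [[-2, 0, -0.28], [0, 0, 0], 0.45],
    [[-2, 0, -0.28], [0, 0, 0], 0.45],
    [[-2, 0, -0.28], [0, 0, 0], 0.45],
    [[-2, 0, -0.28], [0, 0, 0], 0.45],
    [[-2, 0, -0.28], [0, 0, 0], 0.45],
    [[-2, 0, -0.28], [0, 0, 0], 0.45],
    [[-2, 0, -0.28], [0, 0, 0], 0.45],
    [[-1.5, 0, -0.2], [0, 0, 0], 0.45],
    [[-1.5, 0, -0.2], [0, 0, 0], 0.45]
  ]
}}

```text
t: 10.07
eef_pos: [0.559, -0.0068, 0.0771]
ee_rot: [-3.142, -0.0, 2.852]
force: [-5.4, 1.6, 3.4]
width: 0.0397
```

Call:
{"api": "arm_command", "payload": {
  "motion": [
    [[-1.2, 0, 0], [0, 0, 0], 0.45],
    [[-1.2, 0, 0], [0, 0, 0], 0.45],
    [[-1.2, 0, 0], [0, 0, 0], 0.45],
    [[-1.2, 0, 0], [0, 0, 0], 0.45],
    [[-1.2, 0, 0], [0, 0, 0], 0.45],
    [[-1.2, 0, 0], [0, 0, 0], 0.45],
    [[-1.2, 0, 0], [0, 0, 0], 0.45],
    [[-1.2, 0, 0], [0, 0, 0], 0.45],
    [[-1.2, 0, 0], [0, 0, 0], 0.45],
    [[-1.2, 0, 0], [0, 0, 0], 0.45]
  ]
}}

```text
t: 10.9
eef_pos: [0.5706, -0.0102, 0.0771]
ee_rot: [3.141, 0.0, 2.852]
force: [-0.3, 0.0, 0.3]
width: 0.0395
```

```bash
python3 -c "
from h import *
rs()"
```

```text
t 10.90 ramp mm [32.7  4.3 77.1] yaw-err deg -0.0 rp [3.141 0.   ] F ramp -0.3 -0.1 0.3 w 0.04
```

The force fell to zero at x≈33, so the cylinder has tipped over the crest. I'll close the remaining gap gently to confirm it lies against the stop.

Call:
{"api": "arm_command", "payload": {
  "motion": [
    [[-1.2, 0, 0.2], [0, 0, 0], 0.45],
    [[-1.2, 0, 0.2], [0, 0, 0], 0.45],
    [[-1.2, 0, 0.2], [0, 0, 0], 0.45],
    [[-1.2, 0, 0.2], [0, 0, 0], 0.45],
    [[-1.2, 0, 0.2], [0, 0, 0], 0.45],
    [[-1, 0, 0.2], [0, 0, 0], 0.45],
    [[-1, 0, 0], [0, 0, 0], 0.45]
  ]
}}

```text
t: 11.48
eef_pos: [0.5781, -0.0125, 0.0758]
ee_rot: [-3.142, -0.0, 2.852]
force: [0.5, 0.3, -0.4]
width: 0.0393
```

```bash
python3 -c "
from h import *
rs()"
```

```text
t 11.48 ramp mm [40.5  4.2 75.8] yaw-err deg -0.01 rp [-3.142 -0.   ] F ramp 0.4 0.5 -0.4 w 0.039
```

No contact up to finger front x=50, so the cylinder is fully in the seat. I'll back off, rise, close the jaws and move out beside the bolt.

Call:
{"api": "arm_command", "payload": {
  "motion": [
    [[6, 0, 0], [0, 0, 0], 0.45],
    [[10, 0, 0], [0, 0, 0], 0.45],
    [[14, 0, 0], [0, 0, 0], 0.45],
    [[0, 0, -25], [0, 0, 0], 0.45],
    [[0, 0, -28], [0, 0, 0], 0.45],
    [[0, 0, -28], [0, 0, 0], 0],
    [[0, 0, -28], [0, 0, 0], 0],
    [[-5.5, -31.5, 0], [0, 0, 0], 0],
    [[-5.5, -31.5, 0], [0, 0, 0], 0],
    [[-5.5, -31.5, 0], [0, 0, 0], 0],
    [[-5.5, -31.5, 0], [0, 0, 0], 0],
    [[-5.5, -31.5, 0], [0, 0, 0], 0],
    [[-5.5, -31.5, 0], [0, 0, 0], 0],
    [[0, 0, 0], [0, 0, 0], 0],
    [[0, 0, 0], [0, 0, 0], 0]
  ]
}}

```text
t: 12.73
eef_pos: [0.5257, -0.1954, 0.1846]
ee_rot: [3.142, -0.001, 2.85]
force: [0.3, 0.5, 0.3]
width: 0.0005
```

```bash
python3 - <<'E'
from h import *;import cv2
rs();w=arm.grab_frame('top');v=arm.grab_frame('scene')
x,y,a,q=np.load('pose.npy')
print(((proj('top',r2w(np.array([[51.5,50,62],[51.5,-50,62],[43.5,-144+q*1e3,99]])/1e3,(x,y,a)))-[180,140])*4).round())
cv2.imwrite('pics/s5.png',np.hstack([cv2.resize(w[140:250,180:300,::-1],(480,440)),cv2.resize(v[165:265,190:270,::-1],(300,440))]))
E
```

```text
t 12.73 ramp mm [  42.4 -186.1  184.6] yaw-err deg -0.17 rp [ 3.142e+00 -1.000e-03] F ramp 0.2 0.6 0.3 w 0.001
[[155. 107.]
 [292. 144.]
 [410. 181.]]
```

View pics/s5.png

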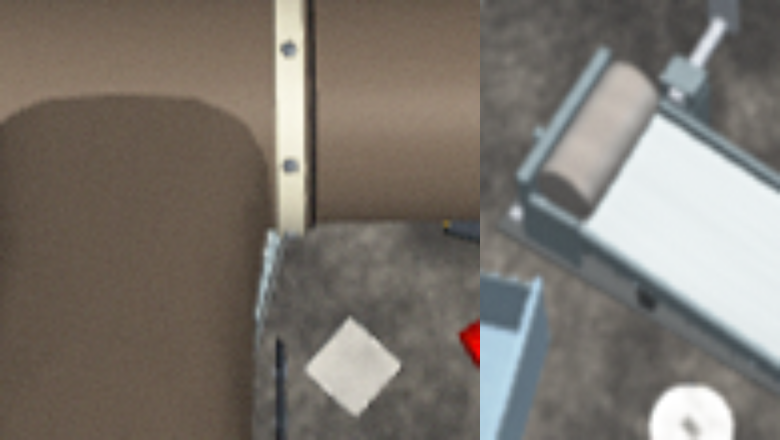

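The scene view (right panel, about (600,135)) shows the cylinder in the seat against the stop plate and square to it. I'll descend beside the tab.

Call:
{"api": "arm_command", "payload": {
  "motion": [
    [[-1, 0, 21], [0, 0, 0], 0],
    [[0, 0, 21], [0, 0, 0], 0],
    [[0, 0, 21], [0, 0, 0], 0],
    [[0, 0, 21], [0, 0, 0], 0],
    [[0, 0, 0], [0, 0, 0], 0],
    [[0, 4, 0], [0, 0, 0], 0],
    [[0, 4, 0], [0, 0, 0], 0],
    [[0, 4, 0], [0, 0, 0], 0],
    [[0, 4, 0], [0, 0, 0], 0],
    [[0, 3, 0], [0, 0, 0], 0],
    [[0, 3, 0], [0, 0, 0], 0],
    [[0, 3, 0], [0, 0, 0], 0],
    [[0, 3, 0], [0, 0, 0], 0],
    [[0, 3, 0], [0, 0, 0], 0],
    [[0, 3, 0], [0, 0, 0], 0]
  ]
}}

```text
t: 14.08
eef_pos: [0.5377, -0.1621, 0.1009]
ee_rot: [-3.141, -0.0, 2.852]
force: [0.5, -3.6, 0.1]
width: 0.0004
```

```bash
python3 - <<'E'
from h import *;import cv2
rs();w=arm.grab_frame('wrist');v=arm.grab_frame('scene')
cv2.imwrite('pics/s6.png',np.hstack([cv2.resize(w[...,::-1],(400,300)),cv2.resize(v[130:230,190:300,::-1],(400,300))]))
E
```

```text
t 14.08 ramp mm [  44.4 -150.8  100.9] yaw-err deg -0.01 rp [-3.141 -0.   ] F ramp 1.5 -3.3 0.1 w 0.0
```

View pics/s6.png

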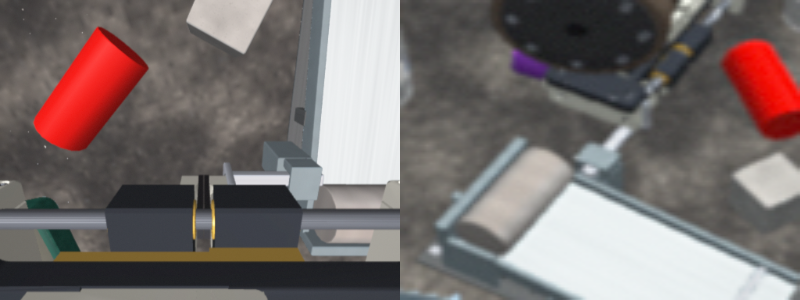

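The wrist view shows the finger against the tab with the bar running toward its housing. A force of 3.3 N matches the bolt sliding. I'll keep pushing toward the end stop.

Call:
{"api": "arm_command", "payload": {
  "motion": [
    [[0, 2.5, 0], [0, 0, 0], 0],
    [[0, 2.5, 0], [0, 0, 0], 0],
    [[0, 2.5, 0], [0, 0, 0], 0],
    [[0, 2.5, 0], [0, 0, 0], 0],
    [[0, 2.5, 0], [0, 0, 0], 0],
    [[0, 2.5, 0], [0, 0, 0], 0],
    [[0, 2.5, 0], [0, 0, 0], 0],
    [[0, 2.5, 0], [0, 0, 0], 0],
    [[0, 2.5, 0], [0, 0, 0], 0],
    [[0, 2.5, 0], [0, 0, 0], 0]
  ]
}}

```text
t: 15.02
eef_pos: [0.5449, -0.1379, 0.1009]
ee_rot: [-3.142, -0.0, 2.853]
force: [-0.2, -3.5, -1.0]
width: 0.0006
```

Call:
{"api": "arm_command", "payload": {
  "motion": [
    [[0, 1, 0], [0, 0, 0], 0],
    [[0, 1, 0], [0, 0, 0], 0],
    [[0, 1, 0], [0, 0, 0], 0]
  ]
}}

```text
t: 15.27
eef_pos: [0.5457, -0.1352, 0.1009]
ee_rot: [3.142, 0.0, 2.852]
force: [-0.5, -3.4, 0.0]
width: 0.0005
```

```bash
python3 -c "
from h import *
rs()"
```

```text
t 15.27 ramp mm [  44.4 -122.7  100.9] yaw-err deg -0.0 rp [3.142 0.   ] F ramp 0.5 -3.4 0.0 w 0.0
```

Call:
{"api": "arm_command", "payload": {
  "motion": [
    [[0, 1, 0], [0, 0, 0], 0],
    [[0, 1, 0], [0, 0, 0], 0],
    [[0, 1, 0], [0, 0, 0], 0],
    [[0, 1, 0], [0, 0, 0], 0]
  ]
}}

```text
t: 15.6
eef_pos: [0.5468, -0.1314, 0.1009]
ee_rot: [3.142, -0.0, 2.852]
force: [-0.6, -2.2, -0.1]
width: 0.0001
```

Call:
{"api": "arm_command", "payload": {
  "motion": [
    [[0, 1, 0], [0, 0, 0], 0],
    [[0, 1, 0], [0, 0, 0], 0]
  ]
}}

```text
t: 15.77
eef_pos: [0.5474, -0.1295, 0.1009]
ee_rot: [-3.142, -0.0, 2.852]
force: [-0.0, -2.0, 0.0]
width: 0.0006
```

Call:
{"api": "arm_command", "payload": {
  "motion": [
    [[0, 1, 0], [0, 0, 0], 0],
    [[0, 1, 0], [0, 0, 0], 0]
  ]
}}

```text
t: 15.93
eef_pos: [0.548, -0.1276, 0.1009]
ee_rot: [-3.142, 0.0, 2.852]
force: [0.2, -2.1, -0.8]
width: 0.0007
```

Call:
{"api": "arm_command", "payload": {
  "motion": [
    [[0, 1, 0], [0, 0, 0], 0],
    [[0, 1, 0], [0, 0, 0], 0]
  ]
}}

```text
t: 16.1
eef_pos: [0.5486, -0.1256, 0.1009]
ee_rot: [3.142, -0.0, 2.852]
force: [0.1, -3.7, -0.6]
width: 0.0001
```

Call:
{"api": "arm_command", "payload": {
  "motion": [
    [[0, 1, 0], [0, 0, 0], 0],
    [[0, 1, 0], [0, 0, 0], 0]
  ]
}}

```text
t: 16.27
eef_pos: [0.5489, -0.1244, 0.1009]
ee_rot: [-3.14, -0.0, 2.853]
force: [0.6, -13.1, -1.2]
width: 0.0003
```

Call:
{"api": "arm_command", "payload": {
  "motion": [
    [[0, 1, 0], [0, 0, 0], 0],
    [[0, 1, 0], [0, 0, 0], 0]
  ]
}}

```text
t: 16.43
eef_pos: [0.5489, -0.1242, 0.1009]
ee_rot: [-3.138, -0.001, 2.853]
force: [0.0, -23.4, -1.7]
width: 0.0002
```

```bash
python3 - <<'E'
from h import *;import cv2
rs();w=arm.grab_frame('wrist');v=arm.grab_frame('scene')
cv2.imwrite('pics/s7.png',np.hstack([cv2.resize(w[...,::-1],(400,300)),cv2.resize(v[130:230,190:300,::-1],(400,300))]))
E
```

```text
t 16.43 ramp mm [  44.3 -111.2  100.9] yaw-err deg 0.01 rp [-3.138e+00 -1.000e-03] F ramp 6.7 -22.4 -1.7 w 0.0
```

View pics/s7.png

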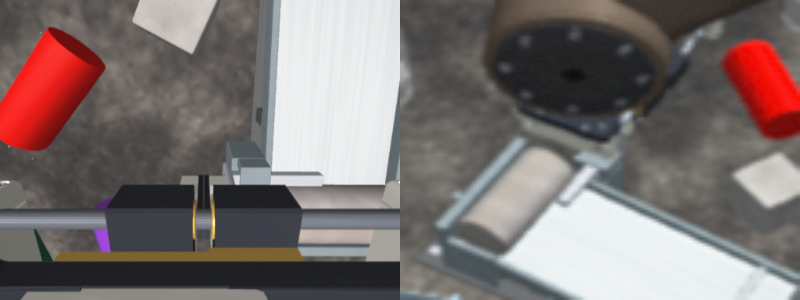

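The force rose to 23 N with no further travel, so the bolt is at its end stop. Both views show the bar across the slope behind the seated cylinder. I'll withdraw.

Call:
{"api": "arm_command", "payload": {
  "motion": [
    [[0, -5, 0], [0, 0, 0], 0],
    [[0, -15, 0], [0, 0, 0], 0],
    [[0, -20, 0], [0, 0, 0], 0],
    [[0, 0, -35], [0, 0, 0], 0],
    [[0, 0, -35], [0, 0, 0], 0],
    [[0, 0, -35], [0, 0, 0], 0],
    [[0, -40, 0], [0, 0, 0], 0],
    [[0, -40, 0], [0, 0, 0], 0],
    [[0, -40, 0], [0, 0, 0], 0],
    [[0, -40, 0], [0, 0, 0], 0],
    [[0, 0, 0], [0, 0, 0], 0],
    [[0, 0, 0], [0, 0, 0], 0]
  ]
}}

```text
t: 17.53
eef_pos: [0.4919, -0.315, 0.2056]
ee_rot: [3.141, -0.0, 2.849]
force: [-1.2, -0.1, -0.6]
width: -0.0
```

```bash
python3 - <<'E'
from h import *;import cv2
rs();w=arm.grab_frame('top');v=arm.grab_frame('scene')
cv2.imwrite('pics/s8.png',np.hstack([cv2.resize(w[130:260,160:300,::-1],(400,370)),cv2.resize(v[130:320,190:320,::-1],(253,370))]))
E
```

```text
t 17.53 ramp mm [  44.1 -310.3  205.6] yaw-err deg -0.21 rp [ 3.141 -0.   ] F ramp -1.1 -0.4 -0.6 w -0.0
```

View pics/s8.png

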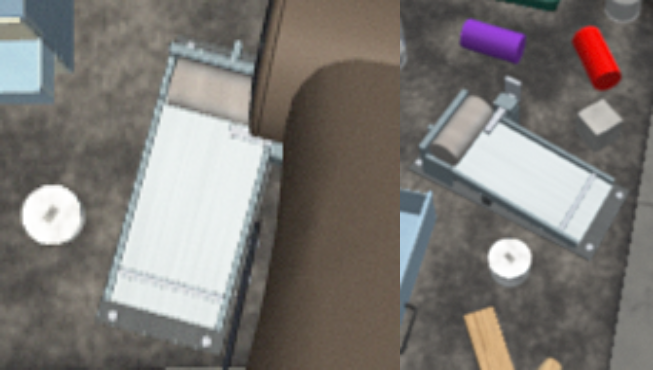

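The final view shows the cylinder in the seat against the stop (scene panel (462,128)), the bolt bar across behind it at (495,120), and the tab close in. The tin, cube and block have not moved, and the arm is clear. I'm handing it in.

```bash
python3 -c "
from station import arm
print(arm.job_done())"
```

```text
the job is handed in; nothing more can be done
None
```

The cylinder is in the seat against the stop plate with the bolt closed behind it, and the job was handed in at about 17.6 s of the 48 s allowed.

- **Cylinder:** I pushed it up the slope with two spread fingertips at 24–30 mm/s, slower at the crest, against about 6 N. The force dropped to zero as it fell into the seat. Moving the fingertips to where the seated cylinder's back should be met nothing, so it had gone fully in.
- **Bolt:** I pushed the tab in with the closed fingers at about 3 N until it stopped moving and the force rose to 23 N, the end stop.
- **Last pictures:** They show the cylinder against the stop, the bar across behind it, the tin, cube and block where they were, and the arm clear. The jar was outside the last crop, so I didn't recheck it. The arm stayed well above it.
- **Disagreements:** In the sideways direction, my first ramp estimate was about 4 mm off from the wrist view, so I corrected for it before the push. The bolt's end stop also came a few mm further in than I predicted, partly from that offset and partly from my guess at the finger thickness.

I viewed 10 pictures, two of them from the first look.

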